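Turn the row of paints round for the painter opposite

ROBOT

A 6-joint arm with a two-finger parallel gripper is mounted at the origin on a cart in front of the work surface, level with it; the furniture and walls round the work are solid. World frame = base frame: x ahead of the robot, y to its left, z up, the work surface at z = 0. Lengths are in mm, angles in rad, forces in N, time in s.
With the tool pointing down it reaches from about 350 to 925 mm from the base axis. Payload 6.4 kg.
Tool frame: the origin (TCP) lies at the very end of the fingers, on their centre line; the grasp point (between the pads) lies arm.pinch_z behind it (arm.pinch_z is the distance from the TCP to the grasp point, in mm); z points along the fingers, y is the line along which they close (so a half turn about z gives the same grasp; the last joint's range is limited). The gripper opens to 94 mm and grips with 3 to 60 N. Pads are 16 mm wide; open, the fingers measure 119 mm over their backs; the gripper's body (75 mm by 177 mm) begins 78 mm behind the grasp point.
Start: joints at [-1.408, 0.245, 1.558, -0, 1.339, -0.174], TCP at [214.81, -613.49, 205.455] pointing down, gripper open.
Joint ranges: [-3.13, 3.13], [-1.02, 2.26], [0.13, 2.54], [-0.95, 4.09], [0.21, 2.88], [-2.74, 2.74]. Speed limits (rad/s): [2.57, 2.57, 3.14, 3.14, 3.14, 3.14].

INTERFACE

Orientations are given as [roll, pitch, yaw] about the fixed x, y, z axes, in that order (R = Rz(yaw) Ry(pitch) Rx(roll)).
In Python, from workcell import arm, viewer, sign_off gives the robot as it stands.
- The arm moves only by the tool send_rows, never from a script. Its argument "deltas" is a list of rows, each a list of 6 numbers: the shift along the world's x, y, z in cm, then the turn, a rotation vector about the world's x, y, z in rad. In form: [[tx, ty, tz, wx, wy, wz], ...]. A call has 1 to 12 rows; each row shifts and turns the commanded pose from where the row before left it; what a row does not reach is not made up. A row lasts 1/8 s, in which the tool goes at most 62.5 mm and 10.7 degrees, less where a joint would pass 70% of its speed; a pose out of reach is approached as far as the arm can. A call with a gripper value outside its range is refused whole. "fingers" is the opening, from 0 (shut) to 1 (fully open), set as the call begins (left out, the last holds). The fingers move at their own pace and stop on an object; the grip force is fixed at half the most. Time passes only in rows, so rows that do not move let the fingers close. It gives the time, the measured TCP pose, the force, the opening and the grip force at its end, in the units of the state.
- arm.state(): the state, without advancing time (a new reading comes with each control period).
- viewer.read_camera(name): name is "scene" or "side" or "wrist"; returns the picture (384x512x3 uint8, red, green, blue); there is no depth.
- viewer.get_calibration(name): a dict with "fx", "fy", "cx", "cy" (pixels), "T" (4x4, takes a point from camera to world coordinates); the wrist camera has in their place "hand_eye" (4x4, takes a point from camera to tool coordinates, whose origin is the TCP and whose axes are the flange's). Camera axes: x right, y down, z forward; pixel columns grow to the right and rows downward; lengths in mm; the calibration is good to about 2 mm. A picture is of the moment at which its call begins: read the wrist's pose just before it. get_calibration takes no time and is no camera call.
- sign_off(): hands the job in; it is judged then, once.
The state is a dict: "t": time; "q": joint angles; "qd": joint speeds; "effort": joint torques, N m; "tool_pos": TCP position; "tool_rot": TCP orientation; "force": force on the tool from outside, world axes, zero at the start; "wrist_torque": the same for the moment, N m; "gripper_width": finger opening in mm; "grip_force": force on a finger pad.
Only numpy, scipy, OpenCV 4.12 (cv2) and the standard library are available. Lean on these libraries where they do the work, as an engineer would, in place of code of your own. Each camera call takes 0.05 s, during which the arm holds its last target. There are 200 camera calls.

TASK

The sign painter is about to sit down at the far side of the table. Move the cup, the two jars and the can from the saucers on the low board into the four wells of the wooden rack in reverse order, so that from the far side the row reads left to right as it now does from the robot's side: the leftmost as the robot sees it goes into the rightmost well, the second from the left into the second from the right, and so on. Keep them upright on the way, and leave each one standing flat on the floor of its well.

Things in the scene. Friction and masses are not known exactly. Their poses are not given: they have to be found in the camera images.
- cup: small white open paper mixing cup with green enamel set hard in it, 50 mm across the rim, 38 mm across the foot, 39 mm high, 30 g. Origin: centre of its underside; z up along its axis. Stands upright in one of the four saucers on the board at the start. Grip it across its diameter from above.
- small_jar: small white round jar with a grey lid, 53 mm diameter (straight sides), 44 mm high, 90 g. Origin: centre of its underside; z up along its axis. Stands upright in one of the four saucers on the board at the start. Grip it across its diameter from above.
- large_jar: larger white round jar with a yellow lid, 59 mm diameter (straight sides), 50 mm high, 90 g. Origin: centre of its underside; z up along its axis. Stands upright in one of the four saucers on the board at the start. Grip it across its diameter from above.
- can: round enamel can with dark brown drips round its open top, 64 mm diameter (straight sides), 61 mm high, 190 g. Origin: centre of its underside; z up along its axis. Stands upright in one of the four saucers on the board at the start. Grip it across its diameter from above.
- saucer_1: round tin drip saucer, 80 mm across, rim 8 mm high, floor 3 mm thick, fixed on the board; the cup stands in it at the start (up to 3 mm off centre), so it marks that vessel's first place in the row and stays there. Origin: centre of its underside, on top of the board.
- saucer_2: round tin drip saucer, 80 mm across, rim 8 mm high, floor 3 mm thick, fixed on the board; the small jar stands in it at the start (up to 3 mm off centre), so it marks that vessel's first place in the row and stays there. Origin: centre of its underside, on top of the board.
- saucer_3: round tin drip saucer, 80 mm across, rim 8 mm high, floor 3 mm thick, fixed on the board; the large jar stands in it at the start (up to 3 mm off centre), so it marks that vessel's first place in the row and stays there. Origin: centre of its underside, on top of the board.
- saucer_4: round tin drip saucer, 80 mm across, rim 8 mm high, floor 3 mm thick, fixed on the board; the can stands in it at the start (up to 3 mm off centre), so it marks that vessel's first place in the row and stays there. Origin: centre of its underside, on top of the board.
- board: low plywood board, fixed, 344 mm long (its y) by 112 mm deep, top 20 mm above the table, at the left or the right of the table. The four saucers are in a row on it at y = -123, -41, 41, 123 mm, x = 0, their order differing from start to start. Origin: on the table under the row's middle; x points away from the robot, y to its left (turned up to 0.25 rad).
- rack: wooden block with dark edging, fixed, 346 mm long (its y), 108 mm deep, 21 mm high, with four empty round wells in a row at y = -123, -41, 41, 123 mm, x = 0; each 74 mm across, 14 mm deep, floor 6 mm above the table. On the other side of the table from the board. Origin: on the table under the row's middle; x points away from the robot, y to its left (turned up to 0.25 rad).

How it is judged (in metres and radians):
At the end, for the whole second after the job is handed in: Each vessel stands in the well whose place along the rack mirrors its saucer's along the board (board y -> rack -y): within 18 mm of the well's centre along rack x and y, underside within 4 mm of the well floor, within 0.1 rad of upright, at rest (((y of saucer_1 in the frame of board between -0.143 and -0.103 m and y of cup in the frame of rack between 0.105 and 0.141 m) or (y of saucer_1 in the frame of board between -0.061 and -0.021 m and y of cup in the frame of rack between 0.023 and 0.059 m) or (y of saucer_1 in the frame of board between 0.021 and 0.061 m and y of cup in the frame of rack between -0.059 and -0.023 m) or (y of saucer_1 in the frame of board between 0.103 and 0.143 m and y of cup in the frame of rack between -0.141 and -0.105 m)) and x of cup in the frame of rack between -0.018 and 0.018 m and z of cup in the frame of rack between 0.002 and 0.01 m and angle between each of cup, small_jar, large_jar, can's own z axis and vertical below 0.1 rad and linear speed of each of cup, small_jar, large_jar, can below 0.02 m/s and ((y of saucer_2 in the frame of board between -0.143 and -0.103 m and y of small_jar in the frame of rack between 0.105 and 0.141 m) or (y of saucer_2 in the frame of board between -0.061 and -0.021 m and y of small_jar in the frame of rack between 0.023 and 0.059 m) or (y of saucer_2 in the frame of board between 0.021 and 0.061 m and y of small_jar in the frame of rack between -0.059 and -0.023 m) or (y of saucer_2 in the frame of board between 0.103 and 0.143 m and y of small_jar in the frame of rack between -0.141 and -0.105 m)) and x of small_jar in the frame of rack between -0.018 and 0.018 m and z of small_jar in the frame of rack between 0.002 and 0.01 m and ((y of saucer_3 in the frame of board between -0.143 and -0.103 m and y of large_jar in the frame of rack between 0.105 and 0.141 m) or (y of saucer_3 in the frame of board between -0.061 and -0.021 m and y of large_jar in the frame of rack between 0.023 and 0.059 m) or (y of saucer_3 in the frame of board between 0.021 and 0.061 m and y of large_jar in the frame of rack between -0.059 and -0.023 m) or (y of saucer_3 in the frame of board between 0.103 and 0.143 m and y of large_jar in the frame of rack between -0.141 and -0.105 m)) and x of large_jar in the frame of rack between -0.018 and 0.018 m and z of large_jar in the frame of rack between 0.002 and 0.01 m and ((y of saucer_4 in the frame of board between -0.143 and -0.103 m and y of can in the frame of rack between 0.105 and 0.141 m) or (y of saucer_4 in the frame of board between -0.061 and -0.021 m and y of can in the frame of rack between 0.023 and 0.059 m) or (y of saucer_4 in the frame of board between 0.021 and 0.061 m and y of can in the frame of rack between -0.059 and -0.023 m) or (y of saucer_4 in the frame of board between 0.103 and 0.143 m and y of can in the frame of rack between -0.141 and -0.105 m)) and x of can in the frame of rack between -0.018 and 0.018 m and z of can in the frame of rack between 0.002 and 0.01 m); the robot touches nothing.
It fails at once if a vessel is tipped more than 0.6 rad (angle between any of cup, small_jar, large_jar, can's own z axis and vertical above 0.6 rad).
It also fails if it takes over 109 s, if anything falls off the work surface, if the arm or the gripper's body presses on something with over 40 N, if the wrist force passes 120 N, or if a joint passes its speed limit or range.

## Working session

There is one attempt and no reset: what is moved stays moved. The work goes in short steps, Python scripts to look and compute and a tool call to move; the robot and the scene stay as the last step left them, time stands still between calls to the robot, and variables do not carry over. Pictures are saved under pics/ and viewed, at most 14 in all, crops included, and the job is handed in when it is done.

Besides the shell and the picture viewer there is one more tool, called after "Request:" by a JSON object that holds its "name" and its "arguments". send_rows: Moves the arm, as the interface text tells. Its arguments: {"type":"object","properties":{"deltas":{"type":"array"},"fingers":{"type":"number"}},"required":["deltas"]}

```bash
mkdir -p pics
python3 - <<'E'
from workcell import arm, viewer
import cv2, numpy as np
print(arm.state(), arm.pinch_z)
for n in ("scene","side"):
    im=viewer.read_camera(n); cv2.imwrite(f"pics/{n}0.png",im[:,:,::-1])
    c=viewer.get_calibration(n); print(n,c)
print(viewer.get_calibration("wrist"))
a=cv2.imread("pics/scene0.png");b=cv2.imread("pics/side0.png")
cv2.imwrite("pics/both0.png",cv2.resize(np.vstack([a,b]),(400,600)))
E
```

```text
{'t': 0.0, 'q': array([-1.40810578e+00,  2.45809911e-01,  1.55899387e+00, -1.80000269e-05,
        1.33870145e+00, -1.74079676e-01]), 'qd': array([ 0.00063722, -0.00115482, -0.00083533, -0.00099097, -0.00016362,
       -0.00138534]), 'effort': array([ 4.65901976e-04, -4.15828443e+01, -3.14602017e+01,  6.85126986e-02,
        3.32094007e-02, -1.45358886e-04]), 'tool_pos': array([ 214.7012888 , -612.88351996,  204.35886129]), 'tool_rot': array([-3.13970595e+00, -3.14016315e-04,  3.36774082e-01]), 'force': array([0.32047247, 0.12673134, 0.32213601]), 'wrist_torque': array([-0.05536907, -0.040812  ,  0.01304072]), 'grip_force': 0.0, 'gripper_width': 94.05769085162991} 18.8
scene {'fx': 366.11776415415886, 'fy': 366.11776415415886, 'cx': 255.8001847572128, 'cy': 192.57094733095036, 'T': array([[-8.62902723e-01, -3.58878910e-01,  3.55815708e-01,
         1.13052479e+02],
       [-5.05216912e-01,  6.29919820e-01, -5.89878710e-01,
         6.38856158e+02],
       [-1.24403385e-02, -6.88772058e-01, -7.24871223e-01,
         8.54471859e+02],
       [ 0.00000000e+00,  0.00000000e+00,  0.0000000
[... 246 characters left out ...]
504126e-01, -6.03044204e-01,  7.50082127e-01,
        -8.48131714e+02],
       [ 1.38082285e-02, -7.81717404e-01, -6.23479939e-01,
         7.58743381e+02],
       [ 0.00000000e+00,  0.00000000e+00,  0.00000000e+00,
         1.00000000e+00]])}
{'fx': 271.9682248932845, 'fy': 271.9682248932845, 'cx': 253.52302101585184, 'cy': 195.87823898326852, 'hand_eye': array([[-7.69520212e-04, -9.70780190e-01, -2.39969228e-01,
         6.94310230e+01],
       [ 9.99999616e-01, -8.47584152e-04,  2.22103424e-04,
        -3.74687102e-01],
       [-4.19007719e-04, -2.39968965e-01,  9.70780470e-01,
        -1.79823702e+02],
       [ 0.00000000e+00,  0.00000000e+00,  0.00000000e+00,
         1.00000000e+00]])}
```

View pics/scene0.png

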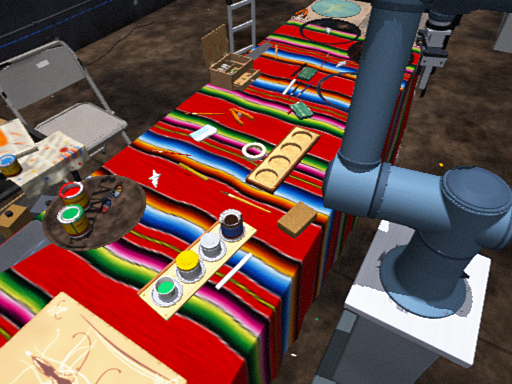

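View pics/side0.png

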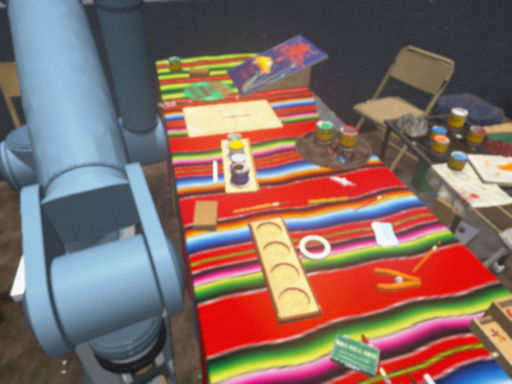

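The board is on the left at scene px (167,290) to (232,223), and from the robot's left the order is cup, large jar (yellow), small jar (grey), can. The rack is on the right, at side px (268,225) to (300,310). Next I cast rays for rough positions.

```bash
cat > h.py <<'E'
import numpy as np, cv2
from workcell import arm, viewer
from scipy.spatial.transform import Rotation as R
def cam(n,st=None):
    c=viewer.get_calibration(n)
    if n=="wrist":
        T=np.eye(4);T[:3,:3]=R.from_euler('xyz',st['tool_rot']).as_matrix();T[:3,3]=st['tool_pos'];c['T']=T@c['hand_eye']
    return c
def cast(c,px,z):
    px=np.atleast_2d(np.asarray(px,float))
    d=np.c_[(px[:,0]-c['cx'])/c['fx'],(px[:,1]-c['cy'])/c['fy'],np.ones(len(px))]@c['T'][:3,:3].T
    o=c['T'][:3,3]; return (o+d*((z-o[2])/d[:,2])[:,None])[:,:2]
def proj(c,p):
    q=(np.atleast_2d(p)-c['T'][:3,3])@c['T'][:3,:3]
    return np.c_[q[:,0]/q[:,2]*c['fx']+c['cx'],q[:,1]/q[:,2]*c['fy']+c['cy']]
E
python3 - <<'E'
from h import *
c=cam("scene")
for n,p,z in [("cup",(166,286),60),("large",(189,260),73),("small",(210,240),67),("can",(232,218),84)]: print(n,cast(c,p,z).round())
s=cam("side")
print("board side corners",cast(c,[(138,293),(232,217),(258,229),(164,318)],20).round())
print("rack side view",cast(s,[(250,219),(284,220),(319,313),(277,321)],21).round())
print("rack scene view",cast(c,[(250,184),(272,192),(320,134),(301,127)],21).round())
E
```

```text
cup [[534. 369.]]
large [[524. 288.]]
small [[517. 208.]]
can [[499. 127.]]
board side corners [[604. 405.]
 [533.  81.]
 [444.  81.]
 [504. 423.]]
rack side view [[ 491.  -67.]
 [ 589.  -97.]
 [ 564. -421.]
 [ 463. -415.]]
rack scene view [[ 558.  -63.]
 [ 479.  -67.]
 [ 467. -414.]
 [ 546. -419.]]
```

Request:
{"name": "send_rows", "arguments": {"deltas": [[3.1,3.7,0.2,0,0,0.118],[3.1,3.7,0.2,0,0,0.118],[3.1,3.7,0.2,0,0,0.118],[3.1,3.7,0.2,0,0,0.118],[3.1,3.7,0.2,0,0,0.118],[3.1,3.7,0.2,0,0,0.118],[3.1,3.7,0.2,0,0,0.118],[3.1,3.7,0.2,0,0,0.118],[3.1,3.7,0.2,0,0,0.118],[3.1,3.7,0.2,0,0,0.118],[0,0,0,0,0,0],[0,0,0,0,0,0]], "fingers": 1}}

```text
t: 1.6
tool_pos: [524.3, -243.7, 225.0]
tool_rot: [-3.141, -0.0, 1.516]
force: [-0.0, -1.2, -0.3]
gripper_width: 93.8
grip_force: 0.0
```

Run:
```python
from h import *
st=arm.state(); im=viewer.read_camera("wrist"); cv2.imwrite("pics/w1.png",im[:,:,::-1])
import pickle; pickle.dump(st,open("w1.pkl","wb")); print(st['t'],st['tool_pos'],st['tool_rot'],st['q'])
```

```text
1.6 [ 524.34299817 -243.68527479  224.99164201] [-3.14067703e+00 -8.15696889e-05  1.51611325e+00] [-6.30828526e-01  6.26748333e-02  1.72574718e+00 -4.40743824e-04
  1.35398291e+00 -5.76050505e-01]
```

View pics/w1.png

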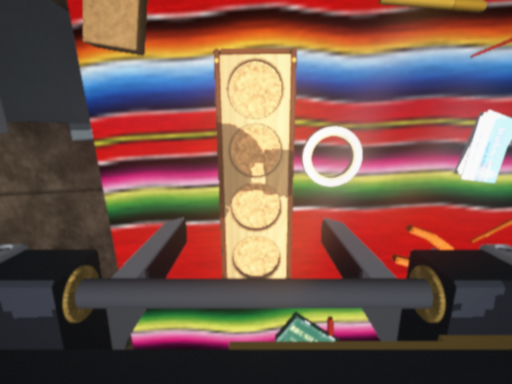

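The rack is seen from above, with well rims at about px (255,88), (256,150), (256,207) and (256,257). The top corners are at (215,51) and (296,50).

Run:
```python
from h import *
import pickle
c=cam("wrist",pickle.load(open("w1.pkl","rb")))
w=cast(c,[(255.5,88.5),(256,150.5),(256,206.5),(256.5,256.5)],21); print(w.round(1)); print(np.diff(w,axis=0).round(1))
k=cast(c,[(215,51),(296,50),(228,277),(287,277)],21);print(k.round(1))
print((k[0]+k[1])/2)
```

```text
[[ 533.4 -122.8]
 [ 529.7 -203.9]
 [ 525.4 -285.1]
 [ 521.9 -365. ]]
[[ -3.7 -81.2]
 [ -4.3 -81.2]
 [ -3.5 -79.9]]
[[ 483.9  -74.7]
 [ 587.8  -79.3]
 [ 475.4 -397.6]
 [ 567.8 -402.7]]
[535.81481899 -77.01938265]
```

Request:
{"name": "send_rows", "arguments": {"deltas": [[-0.1,5,0.2,0,0,0],[-0.1,5,0.2,0,0,0],[-0.1,5,0.2,0,0,0],[-0.1,5,0.2,0,0,0],[-0.1,5,0.2,0,0,0],[-0.1,5,0.2,0,0,0],[-0.1,5,0.2,0,0,-0.04],[-0.1,5,0.2,0,0,-0.04],[0,5,0.2,0,0,0],[0,4,0.2,0,0,0],[0,0,0,0,0,0],[0,0,0,0,0,0]]}}

```text
t: 3.15
tool_pos: [517.0, 245.1, 245.2]
tool_rot: [-3.141, 0.001, 1.435]
force: [-0.4, -0.7, 0.0]
gripper_width: 93.9
grip_force: 0.0
```

Run:
```python
from h import *
st=arm.state(); im=viewer.read_camera("wrist"); cv2.imwrite("pics/w2.png",im[:,:,::-1])
import pickle; pickle.dump(st,open("w2.pkl","wb")); print(st['t'],st['tool_pos'],st['tool_rot'],st['q'])
```

```text
3.15 [517.00391867 245.05123964 245.15703013] [-3.14119851e+00  6.81726119e-04  1.43501669e+00] [ 2.44762987e-01  3.25781233e-02  1.71990337e+00 -4.94647618e-04
  1.38973034e+00  3.80631985e-01]
```

View pics/w2.png

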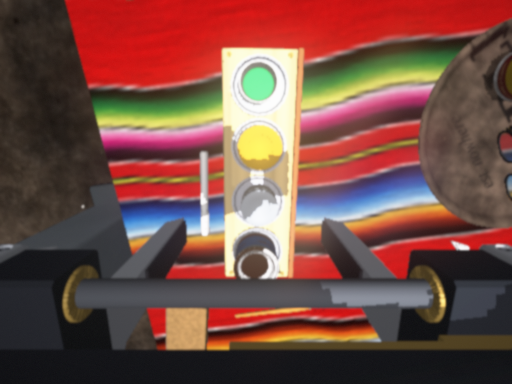

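The row runs down the image: cup (259,84), yellow jar (260,146), grey jar (259,203), and the can's top near (255,265), partly hidden by the bar.

Run:
```python
from h import *
import pickle
c=cam("wrist",pickle.load(open("w2.pkl","rb")))
im=cv2.imread("pics/w2.png");h=cv2.cvtColor(im,cv2.COLOR_BGR2HSV)
def blob(m,x0,x1,y0,y1):
    k=np.zeros(m.shape,np.uint8);k[y0:y1,x0:x1]=m[y0:y1,x0:x1]
    cs,_=cv2.findContours(k,0,1);q=max(cs,key=cv2.contourArea);return cv2.minEnclosingCircle(q)
g=blob(cv2.inRange(h,(45,100,60),(90,255,255)),230,290,55,115);print("green",g,cast(c,g[0],56).round(1),cast(c,g[0],60).round(1))
y=blob(cv2.inRange(h,(20,140,100),(35,255,255)),225,295,115,175);print("yel",y,cast(c,y[0],73).round(1))
p=cast(c,[(259.5,84.5)],28);print("saucer1",p)
print("small",cast(c,(258.5,201),67).round(1)); print("can",cast(c,(255.5,266),84).round(1))
k=cast(c,[(223,48),(299,47)],20);print(k.round(1))
big=cv2.resize(im[40:290,200:320],None,fx=4,fy=4,interpolation=2)
cv2.imwrite("pics/w2c.png",np.hstack([big[:500],big[500:]])[:,:800] if 0 else np.hstack([cv2.resize(big[:500],(400,417)),cv2.resize(big[500:],(400,417))]))
```

```text
green ((258.0, 83.25806427001953), 15.773765563964844) [[539.5 368.5]] [[539.4 367.9]]
yel ((259.5862731933594, 147.3817901611328), 21.71735382080078) [[530.8 289.9]]
saucer1 [[542.2946558  370.73924818]]
small [[520.  218.2]]
can [[504.  131.3]]
[[499.8 424.4]
 [601.7 411.6]]
```

View pics/w2c.png

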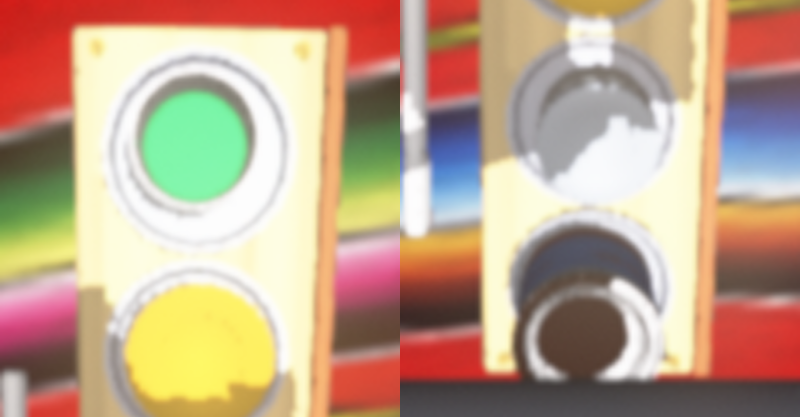

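Request:
{"name": "send_rows", "arguments": {"deltas": [[-0.3,-3.9,-1.5,0,0,0],[-0.3,-3.9,-1.5,0,0,0],[-0.4,-3.9,-1.5,0,0,0],[0,0,0,0,0,0],[0,0,0,0,0,0]]}}

```text
t: 3.82
tool_pos: [507.2, 129.0, 201.0]
tool_rot: [3.141, -0.0, 1.435]
force: [-0.2, -0.4, -0.2]
gripper_width: 93.9
grip_force: 0.0
```

Run:
```python
from h import *
st=arm.state(); im=viewer.read_camera("wrist"); cv2.imwrite("pics/w3.png",im[:,:,::-1])
import pickle; pickle.dump(st,open("w3.pkl","wb")); print(st['t'],st['tool_pos'],st['tool_rot'],st['q'])
```

```text
3.825 [507.18007684 128.98384714 200.99306777] [ 3.14077200e+00 -4.15813732e-04  1.43508725e+00] [ 3.20281379e-02 -5.06474365e-02  1.88432020e+00  2.82745492e-04
  1.30704134e+00  1.67663790e-01]
```

View pics/w3.png

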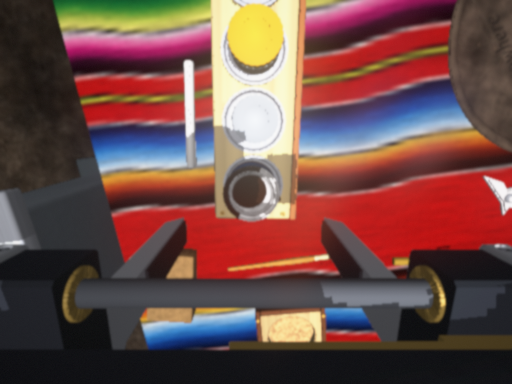

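The can's rim spans px x 224–281 with its bottom edge at y≈219, so its centre is about (252.5,190.5). The grey jar is at (254,121) and the yellow lid at (256,35).

Run:
```python
from h import *
import pickle
c=cam("wrist",pickle.load(open("w3.pkl","rb")))
print("can",cast(c,(252.5,190.5),84),"small",cast(c,(254,121),67),"large",cast(c,(256,35),73), proj(c,[(507.2,129,84)]))
```

```text
can [[506.41001448 131.58281355]] small [[518.33854151 206.09844394]] large [[531.76725635 289.27203723]] [[253.51370822 192.63361656]]
```

Request:
{"name": "send_rows", "arguments": {"deltas": [[-0.1,0.15,-3.9,0,0,0],[0,0,-3.9,0,0,0],[0,0,-3.9,0,0,0],[0,0,-2.4,0,0,0],[0,0,-1.5,0,0,0],[0,0,0,0,0,0],[0,0,0,0,0,0]]}}

```text
t: 4.75
tool_pos: [506.9, 131.3, 45.7]
tool_rot: [3.139, -0.0, 1.437]
force: [0.4, -1.0, 0.3]
gripper_width: 93.7
grip_force: 0.0
```

Request:
{"name": "send_rows", "arguments": {"deltas": [[0,0,0,0,0,0],[0,0,0,0,0,0],[0,0,0,0,0,0],[0,0,0,0,0,0],[0,0,0,0,0,0],[0,0,0,0,0,0]], "fingers": 0}}

```text
t: 5.5
tool_pos: [505.6, 131.0, 44.7]
tool_rot: [-3.141, 0.0, 1.437]
force: [-3.1, -0.6, 5.3]
gripper_width: 62.5
grip_force: 30.0
```

Request:
{"name": "send_rows", "arguments": {"deltas": [[0,0,2,0,0,0],[0,0,3,0,0,0],[0,0,3,0,0,0],[0.3,-2.6,0,0,0,0],[0.4,-4.5,0,0,0,0],[0.4,-4.5,0,0,0,0],[0.4,-4.5,0,0,0,0],[0.4,-4.5,0,0,0,0],[0.4,-2.6,0,0,0,0],[0.4,-2.0,0,0,0,0],[0,0,0,0,0,0],[0,0,0,0,0,0]]}}

```text
t: 7.0
tool_pos: [532.6, -120.1, 124.1]
tool_rot: [-3.141, -0.001, 1.438]
force: [0.3, 0.3, -1.1]
gripper_width: 63.0
grip_force: 30.0
```

Run:
```python
from h import *
st=arm.state(); im=viewer.read_camera("wrist"); cv2.imwrite("pics/w4.png",im[:,:,::-1])
c=cam("wrist",st);print(st['tool_pos']); print(proj(c,[(533.4,-121.3,21),(529.5,-203.3,21),(525.7,-285.1,21)]).round(1))
```

```text
[ 532.60040179 -120.09162647  124.0874242 ]
[[254.5 196.6]
 [260.7 266. ]
 [266.1 327. ]]
```

View pics/w4.png

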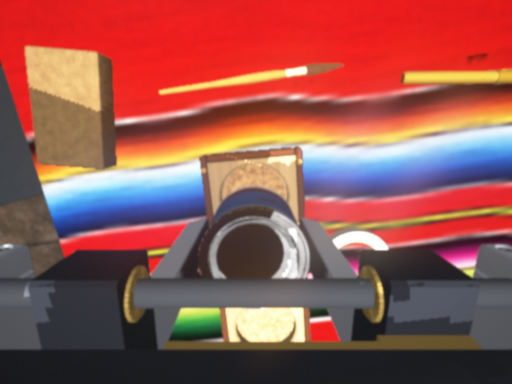

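The well's visible edges match the predicted centre (254.5,197), so the can is aligned. Lowering it now.

Request:
{"name": "send_rows", "arguments": {"deltas": [[0.05,-0.1,-3,0,0,0],[0,0,-3,0,0,0],[0,0,-1.5,0,0,0],[0,0,-1,0,0,0],[0,0,-0.6,0,0,0],[0,0,-0.3,0,0,0],[0,0,0,0,0,0],[0,0,0,0,0,0]]}}

```text
t: 8.05
tool_pos: [533.7, -122.2, 31.0]
tool_rot: [3.141, 0.0, 1.437]
force: [0.5, -0.9, -2.7]
gripper_width: 62.6
grip_force: 30.0
```

Request:
{"name": "send_rows", "arguments": {"deltas": [[0,0,-0.2,0,0,0],[0,0,-0.1,0,0,0],[0,0,0,0,0,0]]}}

```text
t: 8.43
tool_pos: [533.4, -122.0, 27.7]
tool_rot: [-3.141, 0.0, 1.437]
force: [-1.5, 0.4, 0.6]
gripper_width: 62.6
grip_force: 30.0
```

Request:
{"name": "send_rows", "arguments": {"deltas": [[0,0,0,0,0,0],[0,0,0,0,0,0],[0,0,0,0,0,0],[0,0,0,0,0,0],[0,0,4,0,0,0],[0,0,5,0,0,0],[0,0,6,0,0,0],[0,0,0,0,0,0],[0,0,0,0,0,0]], "fingers": 1}}

```text
t: 9.55
tool_pos: [532.9, -121.8, 176.9]
tool_rot: [-3.141, -0.0, 1.437]
force: [-0.2, 0.9, -0.7]
gripper_width: 94.0
grip_force: 0.0
```

Run:
```python
from h import *
st=arm.state(); im=viewer.read_camera("wrist"); cv2.imwrite("pics/w5.png",im[:,:,::-1])
c=cam("wrist",st);print(st['tool_pos']); print(proj(c,[(533.4,-121.3,67),(533.4,-153,67),(533.4-32,-121.3,67),(529.5,-203.3,21)]).round(1))
```

```text
[ 532.94088486 -121.83224222  176.89597826]
[[254.  193.6]
 [257.8 220.8]
 [225.1 197.4]
 [259.3 245.3]]
```

View pics/w5.png

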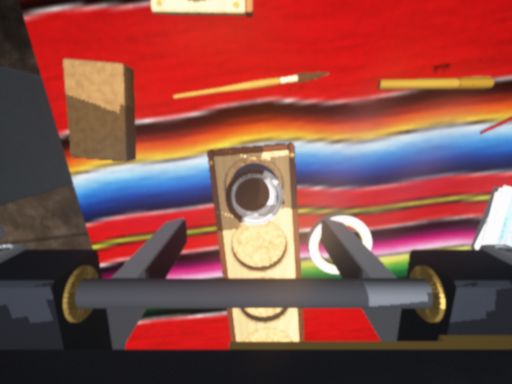

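The can stands in the first well with its rim near (254,193), where I predicted. Next is the small jar.

Request:
{"name": "send_rows", "arguments": {"deltas": [[-0.1,3.0,0,0,0,0],[-0.2,5,0,0,0,0],[-0.2,5,0,0,0,0],[-0.2,5,0,0,0,0],[-0.2,5,0,0,0,0],[-0.2,5,0,0,0,0],[-0.2,3,0,0,0,0],[-0.1,1.9,0,0,0,0],[0,0,0,0,0,0],[0,0,0,0,0,0]]}}

```text
t: 10.85
tool_pos: [519.3, 206.1, 176.9]
tool_rot: [-3.141, 0.001, 1.436]
force: [-0.3, 0.2, -0.6]
gripper_width: 93.8
grip_force: 0.0
```

Run:
```python
from h import *
st=arm.state(); im=viewer.read_camera("wrist"); cv2.imwrite("pics/w6.png",im[:,:,::-1])
c=cam("wrist",st);print(st['tool_pos']); print(proj(c,[(519,207,67),(531.3,289.7,73)]).round(1))
g=cv2.cvtColor(im,cv2.COLOR_RGB2HSV); y=cv2.inRange(g,(20,140,60),(35,255,255)); y[100:]=0;y[:,:215]=0;y[:,300:]=0
cv2.imwrite("pics/w6c.png",cv2.resize(im[40:290,180:330,::-1],None,fx=2.4,fy=2.4))
```

```text
[519.26378978 206.08277222 176.90688119]
[[253.3 193.2]
 [254.3 113.2]]
```

View pics/w6c.png

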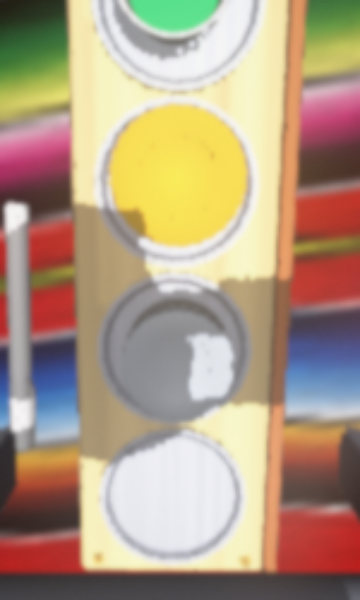

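The grey lid's centre is about (253.8,191), so the jar sits about 3 mm to +y. The yellow lid (254,113) is as predicted.

Request:
{"name": "send_rows", "arguments": {"deltas": [[0,0.3,-3.9,0,0,0],[0,0,-3.9,0,0,0],[0,0,-3.0,0,0,0],[0,0,-1.8,0,0,0],[0,0,-1.0,0,0,0],[0,0,0,0,0,0],[0,0,0,0,0,0]]}}

```text
t: 11.78
tool_pos: [520.3, 210.1, 42.7]
tool_rot: [3.14, -0.001, 1.437]
force: [0.5, 0.1, 0.2]
gripper_width: 94.2
grip_force: 0.0
```

Request:
{"name": "send_rows", "arguments": {"deltas": [[0,0,0,0,0,0],[0,0,0,0,0,0],[0,0,0,0,0,0],[0,0,0,0,0,0],[0,0,0,0,0,0],[0,0,0,0,0,0],[0,0,0,0,0,0]], "fingers": 0}}

```text
t: 12.65
tool_pos: [519.3, 210.0, 41.5]
tool_rot: [3.142, -0.0, 1.437]
force: [0.3, 0.1, -0.0]
gripper_width: 51.5
grip_force: 30.0
```

Request:
{"name": "send_rows", "arguments": {"deltas": [[0,0,2,0,0,0],[0,0,3,0,0,0],[0,0,3,0,0,0],[0.1,-3,0.5,0,0,0],[0.1,-5,0,0,0,0],[0.1,-6,0,0,0,0],[0.1,-6,0,0,0,0],[0.2,-6,0,0,0,0],[0.1,-6,0,0,0,0],[0.1,-5,0,0,0,0],[0.1,-2.8,0,0,0,0],[0.1,-1.5,0,0,0,0]]}}

```text
t: 14.15
tool_pos: [529.5, -204.5, 127.6]
tool_rot: [3.14, 0.0, 1.435]
force: [0.5, -0.1, -1.5]
gripper_width: 51.9
grip_force: 30.0
```

Request:
{"name": "send_rows", "arguments": {"deltas": [[0,0,0,0,0,0],[0,0,0,0,0,0]]}}

```text
t: 14.4
tool_pos: [529.3, -201.8, 126.5]
tool_rot: [-3.141, -0.0, 1.438]
force: [0.7, 0.4, -1.5]
gripper_width: 51.9
grip_force: 30.0
```

Request:
{"name": "send_rows", "arguments": {"deltas": [[0,-0.1,-3,0,0,0],[0,0,-3,0,0,0],[0,0,-2,0,0,0],[0,0,-1.1,0,0,0],[0,0,-0.5,0,0,0],[0,0,-0.3,0,0,0],[0,0,-0.1,0,0,0],[0,0,0,0,0,0],[0,0,0,0,0,0]]}}

```text
t: 15.52
tool_pos: [529.5, -204.2, 26.8]
tool_rot: [3.141, 0.0, 1.437]
force: [-0.6, 1.6, -0.4]
gripper_width: 51.8
grip_force: 30.0
```

Request:
{"name": "send_rows", "arguments": {"deltas": [[0,0,-0.15,0,0,0],[0,0,-0.05,0,0,0],[0,0,0,0,0,0]]}}

```text
t: 15.9
tool_pos: [529.3, -204.0, 24.5]
tool_rot: [-3.141, -0.0, 1.437]
force: [0.0, 0.6, -0.4]
gripper_width: 51.7
grip_force: 30.0
```

Request:
{"name": "send_rows", "arguments": {"deltas": [[0,0,0,0,0,0],[0,0,0,0,0,0],[0,0,0,0,0,0],[0,0,0,0,0,0],[0,0,0,0,0,0],[0,0,4,0,0,0],[0,0,5,0,0,0],[0,0,6,0,0,0],[0,3,0.5,0,0,0],[0,5,0,0,0,0],[0,6,0,0,0,0]], "fingers": 1}}

```text
t: 17.27
tool_pos: [529.3, -63.2, 179.8]
tool_rot: [3.141, 0.0, 1.435]
force: [-0.7, 0.2, -0.0]
gripper_width: 94.2
grip_force: 0.0
```

Request:
{"name": "send_rows", "arguments": {"deltas": [[0,6,0,0,0,0],[0,6,0,0,0,0],[0,6,0,0,0,0],[0.1,6,0,0,0,0],[0.1,5,0,0,0,0],[0,4,0,0,0,0],[0,2.4,0,0,0,0],[0,0,0,0,0,0],[0,0,0,0,0,0]]}}

```text
t: 18.4
tool_pos: [531.3, 289.3, 179.3]
tool_rot: [-3.141, 0.0, 1.436]
force: [-0.6, -0.8, -0.7]
gripper_width: 94.2
grip_force: 0.0
```

Run:
```python
from h import *
st=arm.state(); im=viewer.read_camera("wrist")
c=cam("wrist",st);print(st['tool_pos'])
g=cv2.cvtColor(im,cv2.COLOR_RGB2HSV)
def blob(m,y0,y1):
    m=m.copy();m[:y0]=0;m[y1:]=0;m[:,:215]=0;m[:,300:]=0
    q=max(cv2.findContours(m,0,1)[0],key=cv2.contourArea);return cv2.minEnclosingCircle(q)
y=blob(cv2.inRange(g,(18,140,50),(35,255,255)),140,240);print(y,cast(c,y[0],73))
e=blob(cv2.inRange(g,(45,100,50),(90,255,255)),80,145);print(e,cast(c,e[0],58))
```

```text
[531.2741798  289.30703744 179.29186104]
((253.29910278320312, 193.47398376464844), 25.543731689453125) [[531.14488126 290.83429293]]
((251.44895935058594, 117.8874740600586), 18.457447052001953) [[539.85223246 369.54514032]]
```

Request:
{"name": "send_rows", "arguments": {"deltas": [[0,0.1,-3.9,0,0,0],[0,0,-3.9,0,0,0],[0,0,-3.0,0,0,0],[0,0,-1.8,0,0,0],[0,0,-1.0,0,0,0],[0,0,0,0,0,0],[0,0,0,0,0,0]]}}

```text
t: 19.32
tool_pos: [532.3, 291.3, 44.8]
tool_rot: [3.14, -0.001, 1.437]
force: [-0.4, 0.1, 0.6]
gripper_width: 93.9
grip_force: 0.0
```

Request:
{"name": "send_rows", "arguments": {"deltas": [[0,0,0,0,0,0],[0,0,0,0,0,0],[0,0,0,0,0,0],[0,0,0,0,0,0],[0,0,0,0,0,0],[0,0,0,0,0,0],[0,0,0,0,0,0]], "fingers": 0}}

```text
t: 20.2
tool_pos: [531.3, 291.0, 43.5]
tool_rot: [-3.142, -0.0, 1.437]
force: [-0.6, -0.1, 1.0]
gripper_width: 57.7
grip_force: 30.0
```

Request:
{"name": "send_rows", "arguments": {"deltas": [[0,0,2,0,0,0],[0,0,3,0,0,0],[0,0,3.5,0,0,0],[0,-3,0,0,0,0],[0,-5,0,0,0,0],[0,-5.8,0,0,0,0],[0,-5.8,0,0,0,0],[0,-5.8,0,0,0,0],[0,-5.8,0,0,0,0],[-0.1,-5.8,0,0,0,0],[-0.1,-5.8,0,0,0,0],[-0.1,-5.8,0,0,0,0]]}}

```text
t: 21.7
tool_pos: [528.4, -197.1, 130.0]
tool_rot: [3.14, 0.001, 1.437]
force: [1.6, -0.1, -1.5]
gripper_width: 57.6
grip_force: 30.0
```

Request:
{"name": "send_rows", "arguments": {"deltas": [[-0.1,-4,0,0,0,0],[-0.1,-3,0,0,0,0],[-0.1,-2,0,0,0,0],[0,0,0,0,0,0],[0,0,0,0,0,0],[0,0,0,0,0,0]]}}

```text
t: 22.45
tool_pos: [525.4, -283.8, 128.4]
tool_rot: [-3.141, -0.0, 1.438]
force: [0.2, 1.0, -1.2]
gripper_width: 58.1
grip_force: 30.0
```

Request:
{"name": "send_rows", "arguments": {"deltas": [[0,0,-3,0,0,0],[0,0,-3,0,0,0],[0,0,-2,0,0,0],[0,0,-1.1,0,0,0],[0,0,-0.5,0,0,0],[0,0,-0.3,0,0,0],[0,0,-0.1,0,0,0],[0,0,0,0,0,0],[0,0,0,0,0,0]]}}

```text
t: 23.58
tool_pos: [525.5, -285.2, 28.9]
tool_rot: [3.141, 0.0, 1.437]
force: [-0.3, -0.6, -1.3]
gripper_width: 57.7
grip_force: 30.0
```

Request:
{"name": "send_rows", "arguments": {"deltas": [[0,0,-0.15,0,0,0],[0,0,-0.05,0,0,0],[0,0,0,0,0,0]]}}

```text
t: 23.95
tool_pos: [525.3, -285.0, 26.5]
tool_rot: [-3.141, -0.0, 1.437]
force: [0.2, 0.7, 0.1]
gripper_width: 57.8
grip_force: 30.0
```

Request:
{"name": "send_rows", "arguments": {"deltas": [[0,0,0,0,0,0],[0,0,0,0,0,0],[0,0,0,0,0,0],[0,0,0,0,0,0],[0,0,0,0,0,0],[0,0,4,0,0,0],[0,0,5,0,0,0],[0,0,6,0,0,0],[0.1,3,0,0,0,0],[0.1,5,0,0,0,0],[0.1,6,0,0,0,0]], "fingers": 1}}

```text
t: 25.32
tool_pos: [528.3, -144.1, 176.7]
tool_rot: [3.141, 0.0, 1.435]
force: [0.2, 1.2, 0.4]
gripper_width: 93.8
grip_force: 0.0
```

Request:
{"name": "send_rows", "arguments": {"deltas": [[0.1,6,0,0,0,0],[0.1,6,0,0,0,0],[0.1,6,0,0,0,0],[0.1,6,0,0,0,0],[0.1,6,0,0,0,0],[0.1,6,0,0,0,0],[0.2,6,0,0,0,0],[0.2,5,0,0,0,0],[0.1,3,0,0,0,0],[0,1.5,0,0,0,0],[0,0,0,0,0,0],[0,0,0,0,0,0]]}}

```text
t: 26.82
tool_pos: [539.5, 368.9, 176.4]
tool_rot: [-3.141, 0.0, 1.436]
force: [-0.0, 0.6, -1.0]
gripper_width: 94.3
grip_force: 0.0
```

Run:
```python
from h import *
st=arm.state(); im=viewer.read_camera("wrist")
c=cam("wrist",st);print(st['tool_pos'])
g=cv2.cvtColor(im,cv2.COLOR_RGB2HSV)
m=cv2.inRange(g,(45,100,50),(90,255,255));m[:150]=0;m[230:]=0;m[:,:215]=0;m[:,300:]=0
q=max(cv2.findContours(m,0,1)[0],key=cv2.contourArea);e=cv2.minEnclosingCircle(q);print(e,cast(c,e[0],57))
```

```text
[539.47288321 368.91405276 176.38445783]
((254.23219299316406, 188.67445373535156), 16.642976760864258) [[540.70751156 372.71577326]]
```

Request:
{"name": "send_rows", "arguments": {"deltas": [[0.1,0.25,-3.9,0,0,0],[0,0,-3.9,0,0,0],[0,0,-3.0,0,0,0],[0,0,-1.8,0,0,0],[0,0,-0.9,0,0,0],[0,0,0,0,0,0],[0,0,0,0,0,0]]}}

```text
t: 27.75
tool_pos: [541.3, 372.9, 42.9]
tool_rot: [3.14, -0.001, 1.437]
force: [0.1, -0.1, 0.4]
gripper_width: 93.9
grip_force: 0.0
```

Request:
{"name": "send_rows", "arguments": {"deltas": [[0,0,0,0,0,0],[0,0,0,0,0,0],[0,0,0,0,0,0],[0,0,0,0,0,0],[0,0,0,0,0,0],[0,0,0,0,0,0],[0,0,0,0,0,0]], "fingers": 0}}

```text
t: 28.62
tool_pos: [540.4, 372.5, 41.5]
tool_rot: [3.142, -0.0, 1.437]
force: [0.4, -0.8, 0.5]
gripper_width: 47.5
grip_force: 30.0
```

Run:
```python
from h import *
im=viewer.read_camera("wrist"); im2=viewer.read_camera("scene")
cv2.imwrite("pics/w7.png",np.hstack([im[100:300,150:360,::-1],im2[180:380,80:290,::-1]]).repeat(1,0))
```

```text
(no output)
```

View pics/w7.png

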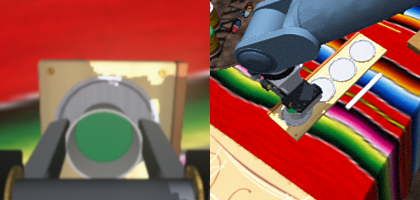

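The cup is held level between the pads and the other three saucers are empty. Carrying it over.

Request:
{"name": "send_rows", "arguments": {"deltas": [[0,0,1.5,0,0,0],[0,0,3,0,0,0],[0,0,4,0,0,0],[0,-2.5,0,0,0,0],[0,-4.5,0,0,0,0],[-0.2,-5.5,0,0,0,0],[-0.2,-5.5,0,0,0,0],[-0.2,-5.5,0,0,0,0],[-0.2,-5.5,0,0,0,0],[-0.2,-5.5,0,0,0,0],[-0.2,-5.5,0,0,0,0],[-0.2,-5.5,0,0,0,0]]}}

```text
t: 30.22
tool_pos: [526.5, -84.4, 127.9]
tool_rot: [3.14, 0.0, 1.437]
force: [0.1, 0.1, -0.0]
gripper_width: 47.6
grip_force: 30.0
```

Request:
{"name": "send_rows", "arguments": {"deltas": [[-0.2,-5.5,0,0,0,0],[-0.2,-5.5,0,0,0,0],[-0.1,-5.5,0,0,0,0],[0,-5,0,0,0,0],[0,-4,0,0,0,0],[0,-3,0,0,0,0],[0,0,0,0,0,0],[0,0,0,0,0,0],[0,0,0,0,0,0]]}}

```text
t: 31.35
tool_pos: [521.5, -366.3, 126.7]
tool_rot: [-3.142, -0.0, 1.438]
force: [-0.7, -0.2, -0.3]
gripper_width: 47.7
grip_force: 30.0
```

Descend to TCP z ≈ 25.

Request:
{"name": "send_rows", "arguments": {"deltas": [[0,0,-3,0,0,0],[0,0,-3,0,0,0],[0,0,-2,0,0,0],[0,0,-1.1,0,0,0],[0,0,-0.5,0,0,0],[0,0,-0.3,0,0,0],[0,0,-0.2,0,0,0],[0,0,-0.1,0,0,0],[0,0,0,0,0,0],[0,0,0,0,0,0]]}}

```text
t: 32.6
tool_pos: [521.4, -367.6, 24.7]
tool_rot: [3.141, 0.0, 1.437]
force: [-0.3, 1.1, -0.8]
gripper_width: 47.3
grip_force: 30.0
```

Request:
{"name": "send_rows", "arguments": {"deltas": [[0,0,0,0,0,0],[0,0,0,0,0,0],[0,0,0,0,0,0],[0,0,0,0,0,0],[0,0,0,0,0,0],[0,0,4,0,0,0],[0,0,5,0,0,0],[0,0,6,0,0,0],[0,5,2,0,0,0],[0,5,2,0,0,0],[0,5,0,0,0,0],[0,0,0,0,0,0]], "fingers": 1}}

```text
t: 34.1
tool_pos: [521.4, -215.0, 214.8]
tool_rot: [3.141, 0.0, 1.441]
force: [-0.5, 0.6, -0.1]
gripper_width: 93.9
grip_force: 0.0
```

Run:
```python
from h import *
st=arm.state();im=viewer.read_camera("wrist"); c=cam("wrist",st)
W=[(533.4,-121.3),(529.5,-203.3),(525.7,-285.1),(521.8,-367.1)]
print([proj(c,[(*w,z)])[0].round().tolist() for w,z in zip(W,[67,50,56,45])])
im2=viewer.read_camera("side")
cv2.imwrite("pics/w8.png",np.hstack([cv2.resize(im[20:300,150:360,::-1],(420,560)),cv2.resize(im2[190:330,220:315,::-1],(380,560))]))
```

```text
[[253.0, 106.0], [259.0, 174.0], [264.0, 236.0], [268.0, 286.0]]
```

View pics/w8.png

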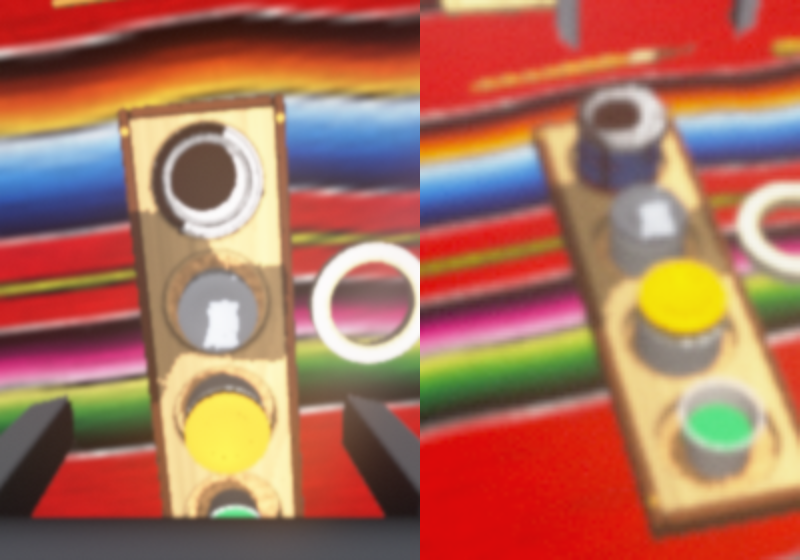

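All four stand upright in their wells. The grey lid at (259,175) and the yellow lid at (264,236) are where I predicted, the can is seated, and the cup in the side view is upright in the end well. The gripper is clear.

```bash
python3 -c "
from workcell import sign_off
print(sign_off())"
```

```text
the job is handed in; nothing more can be done
None
```

The job is handed in at about 34 s of the 109 s: the can, small jar, large jar and cup stand upright in the rack wells in mirrored order (left to right from the robot), checked by camera; the hand-in returned no verdict.

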